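# Open the supply cage: shut the fuse box, work the sagging bolt, hold the gate ajar

### The job

You have just refilled the spare-fuse box in front of the power-supply cage: first shut its lid fully, because it stands in the gate's way. Then lift the sagging barrel bolt over the bent keeper lip while pulling it clear, and swing the sprung gate about 25 degrees open. The gate shuts itself, so finish while still holding it ajar with the fingers, with the bolt drawn and the lid shut, and leave the mug, microphone, screwdriver and tape roll where they are.

Things in the scene. Friction and masses are not known exactly. Their poses are not given: they have to be found in the camera images.
- cage: Grey steel power-supply cage fixed to the desk, 330 mm wide, 200 mm deep, 200 mm high, flat top; yellow barred gate across its front. Origin on the desk below the middle of its front face; x points from the front into the cage, y along the front (to the left for one facing the front from outside, where the gate is hinged), z up. Place and yaw vary.
- gate (a joint): Angle of the yellow gate in rad: 0 shut, 1.1 fully open. Its free end swings out to the cage's -x (clockwise from above). 265 mm wide from hinge line to free edge, 12 mm thick, from 85 to 200 mm above the desk. A spring always pulls it shut: about 3 N at the drawn bolt's knob to start it, 4.5 N at 0.45 rad.
- gate_hinge (a point): Point on the gate's hinge line, 140 mm above the desk, 8 mm in front of the cage front and 135 mm to the cage's +y from its middle.
- gate_stile (a point): Top of the gate's free stile (22 mm wide), 254 mm from the hinge line, 200 mm above the desk; it moves with the gate.
- bolt_knob (a point): Middle of the bolt's red upright knob: cylinder 20 mm across, 40 mm tall (218 to 258 mm above the desk at rest) on an 8 mm stem, rigid with the brass bolt along the gate's top rail. Shot: 190 mm from the hinge line and 18 mm in front of the gate's middle plane. Free all round; the bolt guides below it end 213 mm above the desk. Grip it from above in any yaw.
- bolt (a joint): Draw of the bolt along the gate in m: 0 fully shot into the keeper, 0.05 fully drawn, towards the gate's hinge (the cage's +y when the gate is shut). About 1.5 N of friction; stays where it is left. The bolt moves with the gate. Beyond 0.028 it is fully clear of the keeper and the gate is free.
- bolt_lift (a joint): Height of the bolt above its sagged rest in m: 0 to 0.018, free play in its worn guides; let go, it sags back (about 150 g). The nose at its end hangs behind the keeper's lip: the bolt must be 9 mm or more up while drawn through the first 25 mm, or the lip stops it after about 3 mm. Beyond that the lift does not matter.
- keeper_lip (a point): Middle of the top edge of the keeper's bent-up brass lip, on the cage post at the cage's -y end, 175 mm above the desk; lip 30 mm long (cage x) and 6 mm thick.
- fuse_box: Open blue plastic box with spare fuses, screwed to the desk in front of the gate, 100 mm (its x) by 130 mm (its y), 60 mm high. Origin under its middle; its +x side, where the lid is hinged, is the side nearer the gate's hinge, its x is parallel to the cage's y.
- lid (a joint): Opening angle of the box's lid in rad: 0 shut flat on the rim, about 1.3 to 1.6 (near upright) at the start. Stiff hinge: it stays where it is left, and some 2 N at its free edge moves it. Standing up it blocks the gate at about 0.2 rad; shut it lies clear below the gate.
- lid_hinge (a point): Middle of the lid's hinge line, along the box's y, on the +x rim, 63.5 mm above the desk (3 mm above the lid's underside).
- lid_edge (a point): Middle of the lid's free edge, 100 mm from the hinge, at half thickness. The lid is a plain flat plate 100 mm by 130 mm, 6 mm thick, with a small white tab on this edge; shut, its top is 66.5 mm above the desk.
- mug: White mug, 80 mm across, 90 mm high, on the desk; origin under its middle. Bystander.
- microphone: Black desk microphone, base 100 by 75 mm, 130 mm high; origin under its middle. Bystander.
- screwdriver: Screwdriver with orange handle lying on the desk; origin under its middle. Bystander.
- tape_roll: Black tape roll, 60 mm across, 18 mm high, lying on the cage's top; origin under its middle. Bystander.
Things that resemble listed ones, but are neither listed nor needed, are in the scene too. There is more than one size of the fuse_box; the job needs the smallest.

How it is judged:
On the way, in this order (a step that is already met when the one before it is completed fails the run):
1. the fuse box's lid is shut, with the bolt still in its keeper (value of joint lid below 0.06 rad and value of joint bolt below 0.01 m), for 0.2 s.
2. the bolt is drawn clear of the keeper (value of joint bolt above 0.028 m and value of joint lid below 0.08 rad), for 0.1 s.
At the end, for the whole second after the job is handed in: The gate is held still 0.3 to 0.6 rad open (17 to 34 degrees) by the fingers, which touch the gate or its bolt with more than 0.8 N; the bolt is drawn more than 26 mm, the lid is shut to within 0.06 rad (6 mm at its edge) and does not prop the gate (value of joint gate between 0.3 and 0.6 rad and velocity of joint gate between -0.05 and 0.05 rad/s and value of joint bolt above 0.026 m and value of joint lid below 0.06 rad and contact force between the fingers and gate above 0.8 N and contact force between gate and lid below 0.5 N); the arm keeps its last pose, push and grip.
It fails at once if the mug is moved more than 30 mm (distance of mug from where it was at the start of the episode above 0.03 m).
It fails at once if the microphone is moved more than 30 mm (distance of microphone from where it was at the start of the episode above 0.03 m).
It fails at once if the screwdriver is moved more than 30 mm (distance of screwdriver from where it was at the start of the episode above 0.03 m).
It fails at once if the tape roll is moved more than 30 mm (distance of tape_roll from where it was at the start of the episode above 0.03 m).
It also fails if it takes over 53 s, if anything falls off the work surface, if the arm or the gripper's body presses on something with over 40 N, if the wrist force passes 120 N, or if a joint passes its speed limit or range.

### The arm

A 7-joint arm with a two-finger parallel gripper is mounted at the origin on the work surface. World frame = base frame: x ahead of the robot, y to its left, z up, the work surface at z = 0. Lengths are in m, angles in rad, forces in N, time in s.
With the tool pointing down it reaches from about 0.4 to 0.875 m from the base axis. Payload 19.3 kg.
Tool frame: the origin (TCP) lies midway between the tips of the shut fingers; the grasp point (between the pads) lies 19 mm behind it (env.tcp_to_grasp is the distance from the TCP to the grasp point, in m); y points along the fingers, z is the direction in which the jaws open and shut, and the axes are right-handed (so a half turn about y gives the same grasp; the last joint's range is limited). The gripper opens to 85 mm and grips with 20 to 120 N. Pads are 22 mm wide; open, the fingers measure 114 mm over their backs; the gripper's body (76 mm by 85 mm) begins 54 mm behind the grasp point. The pads swing forward as they close: fully open they stand 13 mm farther back than shut.
Start: joints at [1.134, 0.521, -0.036, 1.599, 0.021, 1.021, -0.113], TCP at [0.224, -0.583, 0.192] pointing down, gripper open.
Joint ranges: [-2.91, 2.91], [-0.3, 2.13], [-1.5, 1.42], [0.17, 2.43], [-1.26, 4.41], [0.16, 1.93], [-2.52, 2.52]. Speed limits (rad/s): [1.89, 1.89, 2.39, 2.39, 3.01, 3.01, 3.01].

### API

Orientations are given as a unit quaternion [x, y, z, w].
In Python, from workcell import env gives the robot as it stands.
- The arm moves only by the shell command python3 -m creep 'ROWS' [OPENING] [FORCE]. ROWS is a JSON object of lists of equal length, an entry for each row: "offset": the shift along the world's x, y, z in m, a list of three; "twist": the turn about the world's z in rad. In form: {"offset": [[tx, ty, tz], ...], "twist": [twist, ...]}. A call has 1 to 12 rows; each row is the pose to reach, as a shift and turn from the pose commanded when the call began; what a row does not reach only later rows make up. A row lasts 1/12 s, in which the tool goes at most 41.7 mm and 7.16 degrees, less where a joint would pass 70% of its speed; a pose out of reach is approached as far as the arm can. A call with a gripper value outside its range is refused whole. OPENING is the opening, from 0 (shut) to 1 (fully open), set as the call begins (- or left out, the last holds). The fingers move at their own pace and stop on an object; FORCE is the grip in N (left out, the last holds). Time passes only in rows, so rows that repeat a pose let the fingers close. It gives the time, the measured TCP pose, the force and the opening at its end, in the units of the state.
- env.state(): the state, without advancing time (a new reading comes with each control period).
- env.capture(name): name is "scene" or "side" or "wrist"; returns a dict with "pixels" (480x640x3 uint8, red, green, blue), "mtx" (3x3 intrinsics, pixels), "dist" ([k1, k2, p1, p2, k3] as OpenCV has them; the pictures are not rectified), "cam_to_world" (4x4, takes a point from camera to world coordinates). Camera axes: x right, y down, z forward; pixel columns grow to the right and rows downward; lengths in m; the calibration is good to about 2 mm. A picture is of the moment at which its call begins. There is no depth.
- env.hand_in(): hands the job in, once; it reports no verdict.
Trained networks look in a picture, given as the dict that the camera call returned (one of the last four; its "shot" number tells which), for a name from the list of things; names that differ only in an ending like _2 or _b are one class to them, and where a whole thing is asked for, a point or a joint stands for the part that bears it (a point fixed in the world has none). Each returns a list of dicts, best first, with "score" (0 to 1); they miss things now and then, are a little off and sometimes report something else, mostly with a low value. They report only what shows in the picture. A call takes as long as a camera call. They do not tell look-alikes from the thing itself.
- env.cut_out(picture, target): "mask" (480x640 bool, what is visible of it) and "pixel" ([row, column] in pixels, amid what is visible of it).
The state is a dict: "t": time; "joint_positions": joint angles; "joint_vel": joint speeds; "joint_efforts": joint torques, N m; "eef_pos": TCP position; "orientation": TCP orientation; "ft_force": force on the tool from outside, world axes, zero at the start; "moment": the same for the moment, N m; "finger_gap": finger opening in m.
Only numpy, scipy, OpenCV 4.12 (cv2) and the standard library are available. Lean on these libraries where they do the work, as an engineer would, in place of code of your own. Each camera call takes 0.05 s, during which the arm holds its last target. There are 200 camera calls.

## Working session

There is one attempt and no reset: what is moved stays moved. The work goes in short steps, Python scripts to look and compute and a shell command to move; the robot and the scene stay as the last step left them, time stands still between calls to the robot, and variables do not carry over. Pictures are saved under pics/ and viewed, about 8 in all and at most 12, crops included, and the job is handed in when it is done.

```bash
ls; mkdir -p pics
cat > h.py <<'E'
import numpy as np, cv2
from workcell import env
def ray(p,px):  # px=(col,row)
    u=cv2.undistortPoints(np.array([[px]],float),np.array(p["mtx"]),np.array(p["dist"])).ravel()
    T=np.array(p["cam_to_world"]); d=T[:3,:3]@np.array([u[0],u[1],1.]); return T[:3,3],d/np.linalg.norm(d)
def atz(p,px,z):
    o,d=ray(p,px); return o+d*(z-o[2])/d[2]
def proj(p,X):
    T=np.linalg.inv(np.array(p["cam_to_world"])); X=np.atleast_2d(X).astype(float)
    r,_=cv2.Rodrigues(T[:3,:3]); return cv2.projectPoints(X,r,T[:3,3],np.array(p["mtx"]),np.array(p["dist"]))[0][:,0]
def tri(rs):
    A=np.zeros((3,3));b=np.zeros(3)
    for o,d in rs:
        M=np.eye(3)-np.outer(d,d);A+=M;b+=M@o
    x=np.linalg.solve(A,b); return x,[np.linalg.norm((np.eye(3)-np.outer(d,d))@(x-o)) for o,d in rs]
def save(n,img): cv2.imwrite("pics/"+n,cv2.cvtColor(img,cv2.COLOR_RGB2BGR))
E
python3 - <<'E'
from h import *
for c in("scene","side"):
    p=env.capture(c); save(c+"0.png",p["pixels"]); print(c,np.array(p["cam_to_world"])[:3,3])
    for t in("cage","bolt_knob","gate_stile","keeper_lip","gate","fuse_box","lid","lid_edge","mug","microphone","screwdriver","tape_roll"):
        try: print(t,[(round(r["score"],2),[int(x) for x in r["pixel"]],int(r["mask"].sum())) for r in env.cut_out(p,t)])
        except Exception as e: print(t,e)
print(env.state())
E
```

```text
pics
scene [ 1.12197799 -0.15540615  0.78474639]
cage [(0.85, [275, 288], 21854)]
bolt_knob [(0.75, [210, 351], 509)]
gate_stile [(0.58, [236, 345], 1857)]
keeper_lip [(0.48, [184, 339], 72), (0.18, [251, 443], 600)]
gate [(0.89, [239, 348], 1807)]
fuse_box [(0.93, [290, 132], 7262), (0.76, [277, 388], 3744), (0.7, [198, 401], 4418)]
lid [(0.8, [271, 390], 2643), (0.64, [185, 406], 2552), (0.55, [277, 127], 4729)]
lid_edge [(0.94, [273, 389], 2561), (0.75, [187, 404], 2444), (0.63, [278, 125], 4644), (0.36, [212, 351], 489)]
mug [(0.86, [369, 385], 2658)]
microphone [(0.58, [315, 475], 1930), (0.42, [276, 387], 3684)]
screwdriver [(0.59, [250, 449], 506), (0.29, [239, 346], 1769)]
tape_roll [(0.96, [258, 260], 768), (0.34, [209, 350], 453)]
side [0.2800791  0.60408065 0.90891115]
cage [(0.77, [242, 337], 26734)]
bolt_knob [(0.71, [264, 326], 1116)]
gate_stile [(0.8, [260, 310], 4922)]
keeper_lip [(0.82, [295, 375], 756)]
gate [(0.82, [263, 314], 4967)]
fuse_box [(0.92, [339, 279], 6585), (0.77, [442, 400], 8362), (0.66, [163, 402], 3136)]
lid [(0.95, [311, 263], 1394), (0.94, [162, 4
[... 419 characters left out ...]
itions': array([ 1.13378965,  0.52142185, -0.03627724,  1.59948367,  0.02117274,
        1.02108773, -0.11278814]), 'joint_vel': array([-4.73330451e-04, -3.11884454e-03,  1.67129160e-05, -5.49316996e-04,
       -1.48920246e-03, -7.44076718e-04,  4.32371808e-04]), 'joint_efforts': array([-1.15690482e-04, -9.26849341e+01,  1.97844990e+00, -3.70257282e+01,
        1.82090036e-02,  1.90085455e-03, -1.50654239e-05]), 'eef_pos': array([ 0.2241215 , -0.58343514,  0.19218326]), 'orientation': array([-0.12893409,  0.69525889, -0.69524489,  0.12894035]), 'ft_force': array([0.34934864, 0.28626688, 0.17110255]), 'moment': array([-0.02511648, -0.01041973, -0.05991668]), 'finger_gap': 0.08537016137722021}
```

View pics/scene0.png

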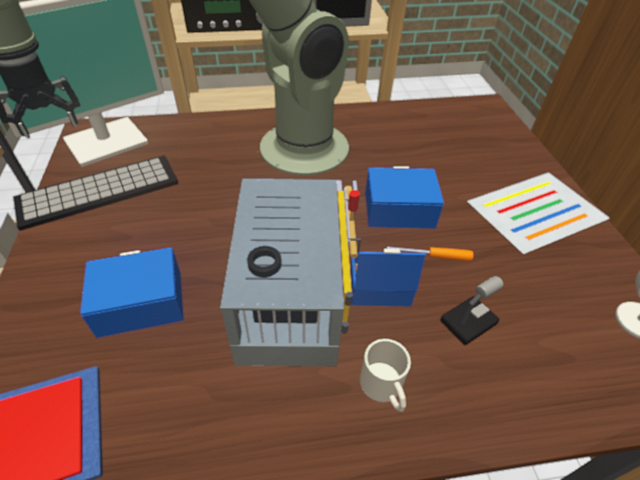

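View pics/side0.png

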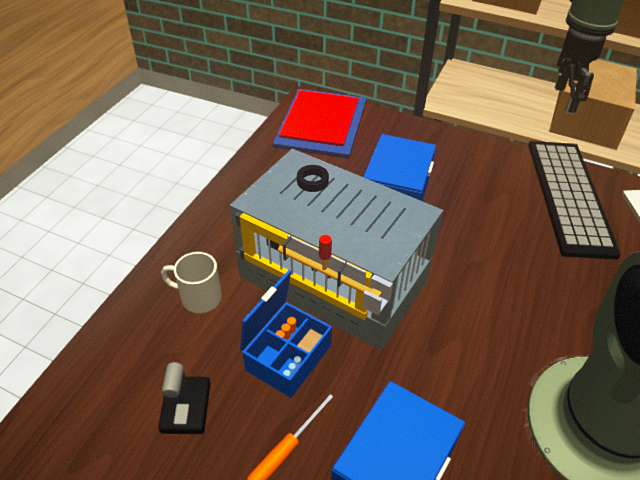

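Scene view: the cage is at (290,270), with the yellow gate on its right face and the red knob at (354,202). Candidates for the fuse box are:
- the open one at scene (388,277) / side (288,348)
- the closed blue box at scene (403,197) / side (400,440)
- the closed blue box at scene (132,290) / side (402,163)

The open one, standing in front of the gate and smallest, is the one I want. I'll fit the poses and check them with an overlay crop.

```bash
cat > fit.py <<'E'
from h import *
from scipy.optimize import least_squares
P={c:env.capture(c) for c in("scene","side")}
obs={"scene":[((337,181),(0,-.165)),((341,304),(0,.165)),((224,303),(.2,.165)),((247,180),(.2,-.165))],
"side":[((233,206),(0,.165)),((441,211),(.2,-.165)),((293,150),(.2,.165))]}
def W(q,c):
    x,y,a=q; c=np.atleast_2d(c).astype(float); R=np.array([[np.cos(a),-np.sin(a)],[np.sin(a),np.cos(a)]])
    o=c.copy(); o[:,:2]=c[:,:2]@R.T+[x,y]; return o
f=lambda q:np.concatenate([(proj(P[c],W(q,[[*l,.2] for _,l in L]))-[p for p,_ in L]).ravel() for c,L in obs.items()])
s=least_squares(f,[.5,-.1,-np.pi/2],loss="soft_l1"); q=s.x
print("cage",q,np.round(s.fun.reshape(-1,2),1))
k,e=None,None
K=[]
for c in P:
    r=[r for r in env.cut_out(P[c],"bolt_knob")][0]; m=r["mask"].copy()
    im=P[c]["pixels"].astype(int); red=(im[...,0]>120)&(im[...,1]<70)&(im[...,2]<70)
    ys,xs=np.nonzero(red&cv2.dilate(m.astype(np.uint8),np.ones((9,9))).astype(bool)); px=((xs.min()+xs.max())/2,(ys.min()+ys.max())/2); print(c,px,len(xs)); K.append(ray(P[c],px))
k,e=tri(K); print("knob",k,e,"model",W(q,[[-.008-.018,.135-.190,.238]]))
# box: find from desk/rim points in side picture
for n,px,z in(("rim +y-x? left",(243,352),.06),("rim bottom",(291,377),.06),("rim right",(331,326),.06)):
    w=atz(P["side"],px,z); print(n,w)
for n,pa,pb in (("lid edge upper","s",None),):
    pass
# overlay crop
for c,(x0,y0,x1,y1) in {"side":(215,140,455,400),"scene":(215,165,455,345)}.items():
    g=P[c]["pixels"].copy(); sc=3
    g=cv2.resize(g,None,fx=sc,fy=sc)
    pts=[[0,-.165,.2],[0,.165,.2],[.2,.165,.2],[.2,-.165,.2],[-.008,.135,.2],[-.008,-.13,.2],[-.026,-.055,.218],[-.026,-.055,.258],[0,-.165,0],[0,.165,0]]
    for (u,v) in proj(P[c],W(q,pts)): cv2.drawMarker(g,(int(u*sc+1),int(v*sc+1)),(0,255,0),0,14,1)
    save(c+"_fit.png",cv2.resize(g[y0*sc:y1*sc,x0*sc:x1*sc],None,fx=.75,fy=.75))
E
python3 fit.py
```

```text
cage [ 0.56652131 -0.00794487 -1.71829783] [[ 0.6 -4.2]
 [ 4.6  1. ]
 [-2.   0.8]
 [-3.3 -4.5]
 [-2.7  0.3]
 [ 4.5  0.6]
 [ 0.3 -0.6]]
scene (np.float64(354.0), np.float64(201.0)) 113
side (np.float64(325.0), np.float64(239.0)) 91
knob [0.52816367 0.0172308  0.24552378] [np.float64(0.004906394391918932), np.float64(0.0049063943919189015)] model [[0.51593968 0.025856   0.238     ]]
rim +y-x? left [0.61440384 0.15149282 0.06      ]
rim bottom [0.51838317 0.16114232 0.06      ]
rim right [0.49886179 0.03881007 0.06      ]
```

View pics/side_fit.png

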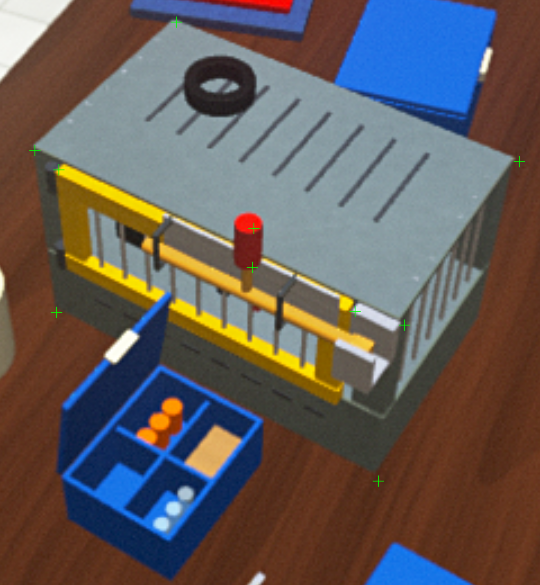

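View pics/scene_fit.png

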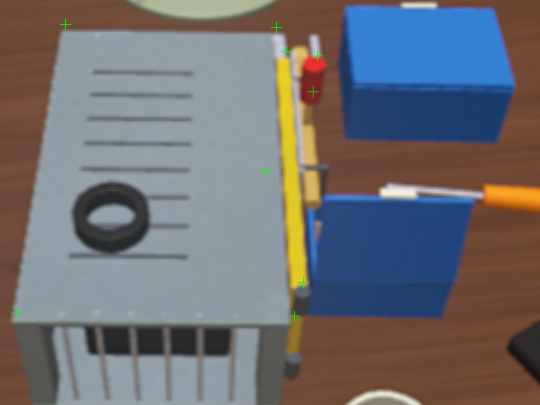

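```bash
cat > fit2.py <<'E'
from h import *
from scipy.optimize import least_squares
P={c:env.capture(c) for c in("scene","side")}
obs={"scene":[((337,180),(0,-.165,.2)),((344.3,308.6),(0,.165,.2)),((222.1,308),(.2,.165,.2)),((242.6,179.2),(.2,-.165,.2))],
"side":[((230.8,206.7),(0,.165,.2)),((395.9,284.4),(0,-.165,.2)),((444,210.2),(.2,-.165,.2)),((292.3,149),(.2,.165,.2)),((383,349),(0,-.165,0))]}
def W(q,c):
    x,y,a=q[:3]; c=np.atleast_2d(c).astype(float); R=np.array([[np.cos(a),-np.sin(a)],[np.sin(a),np.cos(a)]])
    o=c.copy(); o[:,:2]=c[:,:2]@R.T+[x,y]; return o
f=lambda q:np.concatenate([(proj(P[c],W(q,[l for _,l in L]))-[p for p,_ in L]).ravel() for c,L in obs.items()])
s=least_squares(f,[.5,-.1,-np.pi/2]); q=s.x
print("cage",q,np.round(s.fun.reshape(-1,2),1).tolist())
k,e=tri([ray(P["side"],(325,248)),ray(P["scene"],(354.1,201))]); print("knob",k,e,"model",W(q,[[-.026,-.055,.238]]))
b=np.array([[243.9,352.4],[289.7,380],[331.4,327.6],[286,303.6]]); L=[[.05,.065,.06],[-.05,.065,.06],[-.05,-.065,.06],[.05,-.065,.06]]
# box x // cage y (world ~ +x), box +y = away from the cage
g=lambda z:(proj(P["side"],W(z,L))-b).ravel()
s=least_squares(g,[.55,.1,q[2]+np.pi/2]); z=s.x; print("box",z,np.round(s.fun.reshape(-1,2),1).tolist())
def lid(z,a,y): return W(z,[[.05-.1*np.cos(a),y,.0635+.1*np.sin(a)]])[0]
for a in(1.2,1.3,1.4,1.5,1.6): print(a,lid(z,a,0),proj(P["scene"],[lid(z,a,-.065),lid(z,a,.065)]).round().tolist(),proj(P["side"],[lid(z,a,-.065),lid(z,a,.065)]).round().tolist())
for t in("mug","microphone","screwdriver"):
    r=[r for r in env.cut_out(P["scene"],t)][0]["pixel"]; print(t,atz(P["scene"],(r[1],r[0]),.04))
print("box2",[atz(P["scene"],p,.06).round(3) for p in((367,168),(438,170),(441,205),(368,203))],env.state()["t"])
E
python3 fit2.py
```

```text
cage [ 0.56907295 -0.01039726 -1.70880944] [[-1.0, -2.3], [1.1, -2.1], [-0.8, -1.7], [-0.8, -2.3], [-1.6, -1.1], [-2.1, -2.6], [-0.1, -0.7], [-0.9, -0.6], [-0.7, 2.4]]
knob [0.52198826 0.02273526 0.23609049] [np.float64(0.0009371337163470203), np.float64(0.0009371337163470602)] model [[0.51817289 0.02292216 0.238     ]]
box [ 0.55537777  0.09654357 -0.15729685] [[-1.6, 0.1], [0.5, 1.1], [0.9, -0.4], [0.2, -1.2]]
1.2 [0.56897206 0.09438742 0.15670391] [[358.0, 243.0], [424.0, 244.0]] [[302.0, 277.0], [255.0, 329.0]]
1.3 [0.57834084 0.09290147 0.15985582] [[358.0, 245.0], [425.0, 247.0]] [[297.0, 273.0], [250.0, 326.0]]
1.4 [0.5879736  0.09137364 0.16204497] [[359.0, 248.0], [426.0, 250.0]] [[293.0, 270.0], [245.0, 322.0]]
1.5 [0.59777409 0.08981921 0.1632495 ] [[359.0, 252.0], [427.0, 253.0]] [[288.0, 267.0], [240.0, 319.0]]
1.6 [0.60764439 0.08825372 0.16345736] [[359.0, 256.0], [428.0, 257.0]] [[283.0, 264.0], [235.0, 316.0]]
mug [0.77844023 0.04288217 0.04      ]
microphone [0.68093852 0.25735042 0.04      ]
screwdriver [0.50615315 0.26138869 0.04      ]
box2 [array([0.204, 0.144, 0.06 ]), array([0.237, 0.333, 0.06 ]), array([0.373, 0.292, 0.06 ]), array([0.342, 0.113, 0.06 ])] 1.75
```

The fits agree: the triangulated knob is about 4 mm from the cage model at height 0.236, and the box rim residuals are about 1 px. The lid stands at about 1.47 rad. Next I raise the arm and travel with the fingers shut to the outer side of the lid.

```bash
python3 -m creep '{"offset":[[0.021,0.033,0.013],[0.041,0.065,0.026],[0.062,0.098,0.039],[0.082,0.13,0.052],[0.103,0.163,0.065],[0.124,0.196,0.078],[0.144,0.228,0.091],[0.165,0.261,0.104],[0.185,0.293,0.117],[0.206,0.326,0.13],[0.227,0.359,0.143],[0.247,0.391,0.156]],"twist":[0.09,0.18,0.27,0.36,0.45,0.54,0.62,0.71,0.8,0.89,0.98,1.05]}' 0 30
```

```text
t: 2.75
eef_pos: [0.4718, -0.1905, 0.3492]
orientation: [0.461, -0.536, 0.536, -0.461]
ft_force: [0.9, -1.0, 0.3]
finger_gap: 0.0002
```

```bash
python3 -c "
from workcell import env
s=env.state();print({k:s[k].round(3) if hasattr(s[k],'round') else s[k] for k in s})"
```

```text
{'t': 2.75, 'joint_positions': array([ 0.632,  0.22 , -0.445,  1.656,  0.098,  1.287,  0.02 ]), 'joint_vel': array([-0.588,  0.067, -0.379, -0.439,  0.094,  0.412, -0.14 ]), 'joint_efforts': array([  7.595, -68.025,  -1.011, -37.292,  -0.419,  -1.103,   0.969]), 'eef_pos': array([ 0.472, -0.191,  0.349]), 'orientation': array([ 0.461, -0.536,  0.536, -0.461]), 'ft_force': array([ 0.944, -0.96 ,  0.281]), 'moment': array([-0.064, -0.034,  0.003]), 'finger_gap': 0.00021754851764157113}
```

```bash
python3 -m creep '{"offset":[[0.021,0.032,0],[0.041,0.065,0],[0.062,0.097,0],[0.082,0.129,0],[0.103,0.162,0],[0.123,0.194,-0.01],[0.144,0.226,-0.02],[0.164,0.259,-0.03],[0.185,0.291,-0.045],[0.185,0.291,-0.08],[0.185,0.291,-0.11],[0.185,0.291,-0.11]],"twist":[0,0,0,0,0,0,0,0,0,0,0,0]}'
python3 - <<'E'
from h import *
a=env.capture("wrist"); b=env.capture("side")
g=cv2.resize(b["pixels"][100:420,150:470],(480,480)); save("c1.png",np.hstack([cv2.resize(a["pixels"],(320,240)).repeat(1,0),]) if 0 else np.hstack([cv2.resize(a["pixels"],(320,480)),g])); print(env.state()["t"])
E
```

```text
t: 3.75
eef_pos: [0.6537, 0.0983, 0.2322]
orientation: [-0.463, 0.538, -0.535, 0.458]
ft_force: [-1.4, -0.4, -0.8]
finger_gap: 0.0001
3.85
```

View pics/c1.png

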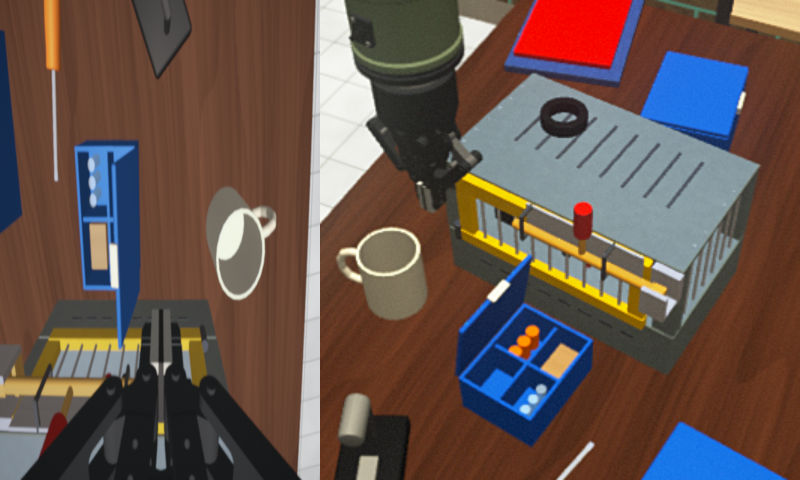

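The fingers stand on the hinge side of the lid (wrist picture: lid edge (120,320), tips (163,310)), well clear of the mug. Next I lower them and sweep the lid down.

```bash
python3 -m creep '{"offset":[[0.003,0.02,-0.03],[0.003,0.02,-0.065],[0.003,0.02,-0.096],[-0.015,0.023,-0.096],[-0.03,0.025,-0.096],[-0.04,0.027,-0.096],[-0.048,0.028,-0.098],[-0.055,0.029,-0.1],[-0.063,0.03,-0.103],[-0.07,0.031,-0.107],[-0.077,0.032,-0.111],[-0.083,0.033,-0.116]],"twist":[0,0,0,0,0,0,0,0,0,0,0,0]}'
```

```text
t: 4.85
eef_pos: [0.5726, 0.1316, 0.122]
orientation: [0.46, -0.537, 0.537, -0.46]
ft_force: [-0.9, 0.6, -0.7]
finger_gap: 0.0001
```

```bash
python3 -m creep '{"offset":[[-0.005,0.001,-0.006],[-0.01,0.002,-0.012],[-0.015,0.003,-0.019],[-0.018,0.003,-0.025],[-0.021,0.004,-0.033],[-0.023,0.004,-0.041],[-0.024,0.004,-0.047],[-0.024,0.004,-0.05],[-0.024,0.004,-0.052],[-0.024,0.004,-0.052]],"twist":[0,0,0,0,0,0,0,0,0,0]}'
```

```text
t: 5.68
eef_pos: [0.5492, 0.1355, 0.0698]
orientation: [-0.46, 0.537, -0.537, 0.46]
ft_force: [-0.2, 0.1, -0.6]
finger_gap: -0.0003
```

```bash
python3 -m creep '{"offset":[[0,0,-0.002],[0,0,-0.004],[0,0,-0.004],[0,0,-0.004]],"twist":[0,0,0,0]}'
python3 - <<'E'
from h import *
b=env.capture("side"); a=env.capture("wrist")
save("c2.png",np.hstack([cv2.resize(a["pixels"],(400,300)),cv2.resize(b["pixels"][100:400,100:500],(400,300))]))
E
```

```text
t: 6.02
eef_pos: [0.5492, 0.1356, 0.0662]
orientation: [0.46, -0.537, 0.537, -0.46]
ft_force: [-0.7, -0.0, -0.5]
finger_gap: 0.0
```

View pics/c2.png

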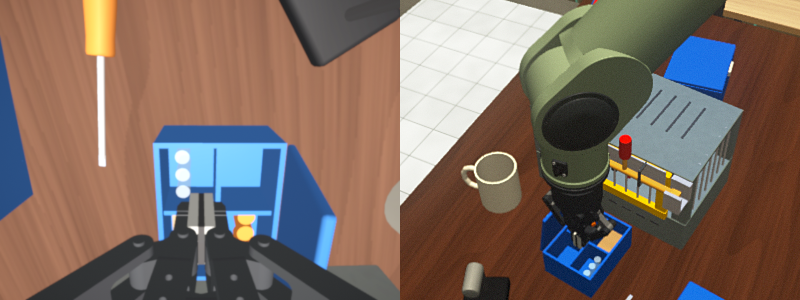

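The lid is still standing: it runs from (283,145) to (330,215) in the wrist half, with the fingers inside the box at (203,205). I'll work out its angle from this picture before moving.

Run:
```python
from h import *
a=env.capture("wrist"); z=[0.5554,0.0965,-0.157]
def W(c):
    c=np.array(c,float);R=np.array([[np.cos(z[2]),-np.sin(z[2])],[np.sin(z[2]),np.cos(z[2])]])
    return np.r_[R@c[:2]+z[:2],c[2]]
s=np.array([400/640,300/480])
print("cam",np.array(a["cam_to_world"])[:3,3],np.array(a["cam_to_world"])[:3,2])
print("rim",(proj(a,[W(p) for p in([.05,.065,.06],[-.05,.065,.06],[.05,.065,0],[-.05,.065,0])])*s).round())
for A in(.8,1.,1.2,1.4,1.5,1.6,1.8,2.):
    print(A,(proj(a,[W([.05-.1*np.cos(A),y,.0635+.1*np.sin(A)]) for y in(.065,0)])*s).round().tolist())
print("tcp",proj(a,env.state()["eef_pos"])*s)
for t in("lid","lid_edge"): print([(round(r["score"],2),r["pixel"]) for r in env.cut_out(a,t)])
```

```text
cam [0.56127671 0.21838712 0.2483987 ] [-0.04964472 -0.31875652 -0.94653562]
rim [[285. 143.]
 [152. 143.]
 [267. 125.]
 [163. 125.]]
0.8 [[187.0, 188.0], [189.0, 293.0]]
1.0 [[222.0, 201.0], [218.0, 312.0]]
1.2 [[268.0, 212.0], [256.0, 328.0]]
1.4 [[321.0, 220.0], [299.0, 339.0]]
1.5 [[348.0, 221.0], [321.0, 341.0]]
1.6 [[374.0, 222.0], [342.0, 341.0]]
1.8 [[419.0, 217.0], [380.0, 334.0]]
2.0 [[450.0, 208.0], [408.0, 321.0]]
tcp [[202.06234968 179.87549844]]
[(0.76, [344.5, 484.5])]
[(0.93, [346.4, 484.7])]
```

The box model matches (rim within 2 px), and the lid still stands at about 1.43 rad, so the sweep must have skimmed over it. I'll back up, cross over, go down lower, settle and push more slowly.

```bash
python3 -m creep '{"offset":[[0,0,0.04],[0,0,0.08],[0,0,0.12],[0,0,0.15],[0.03,-0.005,0.155],[0.06,-0.01,0.155],[0.09,-0.014,0.155],[0.12,-0.019,0.155],[0.12,-0.019,0.13],[0.12,-0.019,0.095],[0.12,-0.019,0.059],[0.12,-0.019,0.059]],"twist":[0,0,0,0,0,0,0,0,0,0,0,0]}'
python3 - <<'E'
from h import *
a=env.capture("wrist");b=env.capture("side")
save("c3.png",np.hstack([cv2.resize(a["pixels"],(400,300)),cv2.resize(b["pixels"][150:400,150:483],(400,300))]))
E
```

```text
t: 7.27
eef_pos: [0.6657, 0.1155, 0.1186]
orientation: [-0.463, 0.538, -0.535, 0.457]
ft_force: [-0.2, -0.5, -0.1]
finger_gap: -0.0005
```

View pics/c3.png

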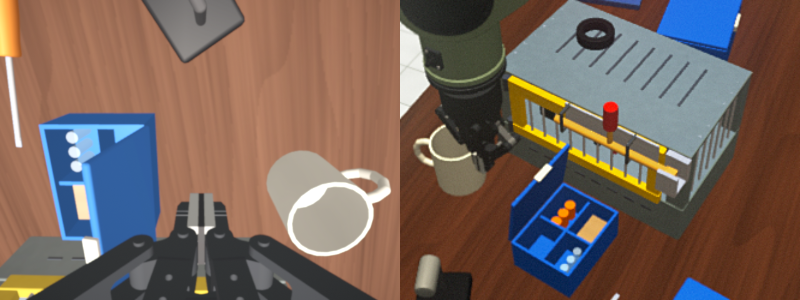

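The fingers are beyond the lid on its hinge side (tips at (200,205), lid face at (130,200) in the wrist half). Now a slow push.

```bash
python3 -m creep '{"offset":[[-0.015,0.002,0.005],[-0.03,0.005,0.005],[-0.035,0.006,0.005],[-0.04,0.007,0.005],[-0.045,0.007,0.005],[-0.05,0.008,0.005],[-0.055,0.009,0.005],[-0.06,0.01,0.005],[-0.065,0.01,0.004],[-0.07,0.011,0.003],[-0.075,0.012,0.002],[-0.075,0.012,0.002]],"twist":[0,0,0,0,0,0,0,0,0,0,0,0]}'
python3 - <<'E'
from h import *
a=env.capture("wrist");z=[0.5554,0.0965,-0.157]
def W(c):
    c=np.array(c,float);R=np.array([[np.cos(z[2]),-np.sin(z[2])],[np.sin(z[2]),np.cos(z[2])]])
    return np.r_[R@c[:2]+z[:2],c[2]]
for A in(.6,.8,1.,1.2,1.4): print(A,proj(a,[W([.05-.1*np.cos(A),y,.0635+.1*np.sin(A)]) for y in(.065,0)]).round().tolist())
for t in("lid",): 
  for r in env.cut_out(a,t):
    ys,xs=np.nonzero(r["mask"]); print(round(r["score"],2),r["pixel"],xs.min(),xs.max(),ys.min(),ys.max())
save("c4.png",a["pixels"]); print(env.state()["ft_force"])
E
```

```text
t: 8.37
eef_pos: [0.5931, 0.1288, 0.127]
orientation: [-0.46, 0.537, -0.537, 0.46]
ft_force: [-0.2, -0.3, -0.5]
finger_gap: -0.0001
0.6 [[186.0, 228.0], [198.0, 348.0]]
0.8 [[204.0, 238.0], [216.0, 365.0]]
1.0 [[235.0, 248.0], [244.0, 382.0]]
1.2 [[276.0, 256.0], [281.0, 395.0]]
1.4 [[326.0, 261.0], [325.0, 404.0]]
0.67 [271.0, 349.5] 318 363 202 467
[0.41870373 0.51764277 0.63471408]
```

View pics/c4.png

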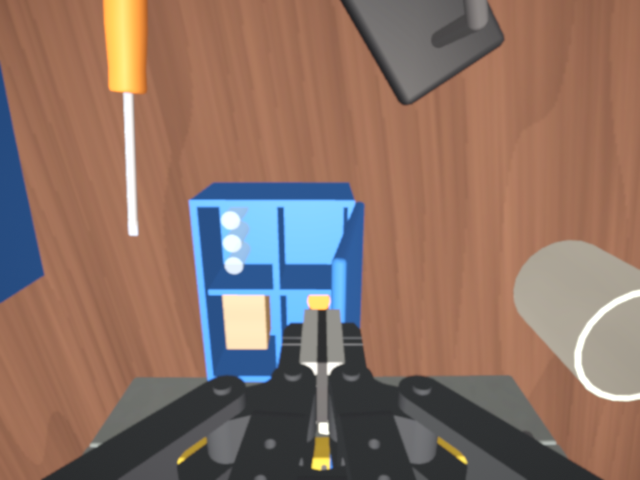

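The tips look higher in the wrist picture than the reported TCP would put them. I'll check the real tip height against the tip pixels already seen in the side pictures.

Run:
```python
from h import *
b=env.capture("side"); a=env.capture("wrist")
for t,px in (((.6537,.0983,.2322),(224.7,238)),((.6657,.1155,.1186),(220.8,290))):
    for d in(0,.01,.02,.03,.04,.05): print(d,proj(b,np.array(t)+[0,0,d])[0].round(1),px)
e=env.state()["eef_pos"]; print("now",e)
for d in(0,.01,.02,.03,.04,.05): print(d,"wrist tip near/mid",proj(a,e+[.002,.011,d])[0].round(),proj(a,e+[0,0,d])[0].round(),"side",proj(b,e+[0,0,d])[0].round())
im=b["pixels"]; u,v=proj(b,e)[0].astype(int); save("c5.png",cv2.resize(im[v-75:v+45,u-60:u+60],(600,600),interpolation=cv2.INTER_CUBIC)); print(u,v)
```

```text
0 [228.4 256.4] (224.7, 238)
0.01 [227.7 252. ] (224.7, 238)
0.02 [227.1 247.7] (224.7, 238)
0.03 [226.4 243.2] (224.7, 238)
0.04 [225.8 238.7] (224.7, 238)
0.05 [225.1 234.1] (224.7, 238)
0 [224.  305.9] (220.8, 290)
0.01 [223.3 302.3] (220.8, 290)
0.02 [222.7 298.6] (220.8, 290)
0.03 [222.  294.9] (220.8, 290)
0.04 [221.4 291.1] (220.8, 290)
0.05 [220.7 287.3] (220.8, 290)
now [0.59434606 0.12850368 0.12719558]
0 wrist tip near/mid [324. 266.] [323. 288.] side [257. 323.]
0.01 wrist tip near/mid [324. 274.] [324. 297.] side [257. 319.]
0.02 wrist tip near/mid [324. 284.] [324. 307.] side [256. 316.]
0.03 wrist tip near/mid [324. 294.] [324. 319.] side [256. 312.]
0.04 wrist tip near/mid [325. 305.] [324. 332.] side [255. 308.]
0.05 wrist tip near/mid [325. 318.] [324. 346.] side [255. 304.]
257 322
```

View pics/c5.png

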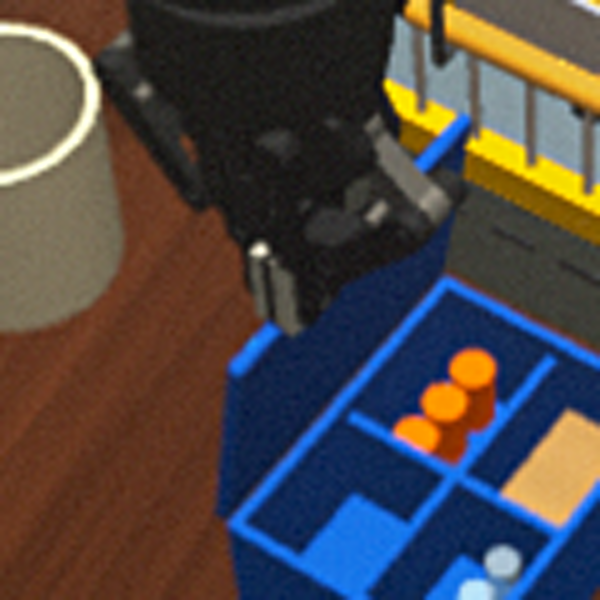

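All three pictures agree that the real fingertips sit about 40 mm above the reported TCP (tip at side (255,314), just above the lid's edge). That explains the misses, so I'll command z 40 mm lower. First I go back over the lid and down, then start pushing.

```bash
python3 -m creep '{"offset":[[0,0,0.02],[0.035,-0.005,0.02],[0.069,-0.011,0.02],[0.069,-0.011,0.0],[0.069,-0.011,-0.029],[0.05,-0.008,-0.029],[0.035,-0.005,-0.029],[0.025,-0.004,-0.029],[0.018,-0.003,-0.029],[0.011,-0.002,-0.031],[0.004,-0.001,-0.033],[0.004,-0.001,-0.033]],"twist":[0,0,0,0,0,0,0,0,0,0,0,0]}'
python3 - <<'E'
from h import *
a=env.capture("wrist");z=[0.5554,0.0965,-0.157]
def W(c):
    c=np.array(c,float);R=np.array([[np.cos(z[2]),-np.sin(z[2])],[np.sin(z[2]),np.cos(z[2])]])
    return np.r_[R@c[:2]+z[:2],c[2]]
for A in(.8,1.,1.2,1.3,1.4): print(A,proj(a,[W([.05-.1*np.cos(A),y,.0635+.1*np.sin(A)]) for y in(.065,0)]).round().tolist())
r=env.cut_out(a,"lid")
for r in r:
    m=r["mask"];ys,xs=np.nonzero(m); print(round(r["score"],2),r["pixel"],xs.min(),xs.max(),ys.min(),ys.max(), [ (y,np.nonzero(m[y])[0].min(),np.nonzero(m[y])[0].max()) for y in range(ys.min(),ys.max(),15) if m[y].any()])
save("c6.png",a["pixels"])
E
```

```text
t: 9.57
eef_pos: [0.5971, 0.1277, 0.0939]
orientation: [-0.46, 0.537, -0.537, 0.46]
ft_force: [0.3, 0.0, -0.1]
finger_gap: 0.0002
0.8 [[169.0, 265.0], [187.0, 412.0]]
1.0 [[203.0, 279.0], [218.0, 435.0]]
1.2 [[252.0, 291.0], [261.0, 454.0]]
1.3 [[281.0, 296.0], [287.0, 461.0]]
1.4 [[313.0, 299.0], [314.0, 466.0]]
0.59 [291.1, 310.7] 250 360 215 469 [(215, np.int64(353), np.int64(357)), (230, np.int64(330), np.int64(360)), (245, np.int64(309), np.int64(359)), (260, np.int64(288), np.int64(359)), (275, np.int64(266), np.int64(358)), (290, np.int64(250), np.int64(358)), (305, np.int64(250), np.int64(356)), (320, np.int64(251), np.int64(357)), (335, np.int64(252), np.int64(282)), (350, np.int64(253), np.int64(279)), (365, np.int64(253), np.int64(277)), (380, np.int64(254), np.int64(266)), (425, np.int64(317), np.int64(326)), (440, np.int64(315), np.int64(328)), (455, np.int64(314), np.int64(330))]
0.29 [407.0, 161.5] 74 554 400 467 [(400, np.int64(483), np.int64(521)), (415, np.int64(102), np.int64(532)), (430, np.int64(91), np.int64(544)), (445, np.int64(82), np.int64(553))]
```

The lid has moved to 1.2 rad, as planned. Continuing the arc down.

```bash
python3 -m creep '{"offset":[[-0.007,0.002,-0.003],[-0.014,0.003,-0.006],[-0.02,0.003,-0.01],[-0.026,0.004,-0.015],[-0.031,0.005,-0.02],[-0.036,0.006,-0.026],[-0.04,0.006,-0.032],[-0.044,0.007,-0.039],[-0.047,0.007,-0.046],[-0.049,0.008,-0.053],[-0.05,0.008,-0.059],[-0.05,0.008,-0.062]],"twist":[0,0,0,0,0,0,0,0,0,0,0,0]}'
```

```text
t: 10.67
eef_pos: [0.5476, 0.1356, 0.0311]
orientation: [-0.46, 0.537, -0.537, 0.46]
ft_force: [-1.1, -0.0, 0.3]
finger_gap: -0.0
```

```bash
python3 -m creep '{"offset":[[0,0,-0.003],[0,0,-0.005],[0,0,-0.006],[0,0,-0.006]],"twist":[0,0,0,0]}'
```

```text
t: 11.0
eef_pos: [0.5483, 0.1357, 0.0271]
orientation: [0.46, -0.537, 0.537, -0.46]
ft_force: [-7.8, -1.8, 19.7]
finger_gap: 0.0
```

Contact at reported z of about 0.028 with 20 N upward means the lid is pressed on the rim, and confirms the tip offset is about 38 mm. Now I lift, open the fingers and hover over the knob.

```bash
python3 -m creep '{"offset":[[0,0,0.04],[0,0,0.08],[0,0,0.12],[0,0,0.16],[0,0,0.2],[0,0,0.24],[-0.005,-0.03,0.24],[-0.012,-0.06,0.24],[-0.02,-0.09,0.24],[-0.027,-0.112,0.24],[-0.027,-0.112,0.24],[-0.027,-0.112,0.24]],"twist":[0,0,0,0,0,0,0,0,0.01,0.015,0.015,0.015]}' 0.7 30
python3 - <<'E'
from h import *
a=env.capture("wrist");b=env.capture("side");z=[0.5554,0.0965,-0.157]
def W(c):
    c=np.array(c,float);R=np.array([[np.cos(z[2]),-np.sin(z[2])],[np.sin(z[2]),np.cos(z[2])]])
    return np.r_[R@c[:2]+z[:2],c[2]]
e=env.state()["eef_pos"];print(e,"tip true wrist",proj(a,e+[0,0,.038]).round(),"knob model wrist",proj(a,[[.521,.023,.258],[.521,.023,.218]]).round().tolist())
rs=[]
for n,p in(("wrist",a),("side",b)):
    for r in env.cut_out(p,"bolt_knob")[:2]:
        m=r["mask"];ys,xs=np.nonzero(m);print(n,round(r["score"],2),r["pixel"],xs.min(),xs.max(),ys.min(),ys.max())
    im=p["pixels"].astype(int);red=((im[...,0]>90)&(im[...,1]<50)&(im[...,2]<60)).astype(np.uint8)
    N,l,st,c=cv2.connectedComponentsWithStats(red); print(n,[(st[i].tolist()) for i in range(1,N) if st[i][4]>60])
for A in(0,.06,.1,.3): print(A,proj(b,[W([.05-.1*np.cos(A),y,.0635+.1*np.sin(A)]) for y in(-.065,.065)]).round().tolist())
g=np.hstack([cv2.resize(a["pixels"],(400,300)),cv2.resize(b["pixels"][200:400,200:466],(400,300))]);save("c7.png",g)
E
```

```text
t: 12.0
eef_pos: [0.5212, 0.0222, 0.2665]
orientation: [0.463, -0.534, 0.534, -0.463]
ft_force: [0.2, 0.3, -0.1]
finger_gap: 0.0599
[0.52136852 0.02419626 0.26637453] tip true wrist [[324. 324.]] knob model wrist [[323.0, 279.0], [323.0, 252.0]]
wrist 0.96 [239.0, 320.8] 165 463 224 296
wrist 0.31 [475.0, 487.1] 475 507 464 479
wrist [[307, 238, 34, 32, 710]]
side [[280, 109, 21, 31, 375], [319, 235, 12, 25, 266], [575, 305, 17, 21, 63], [486, 313, 21, 39, 138], [533, 349, 15, 24, 89], [265, 389, 18, 16, 61], [117, 408, 19, 15, 76], [321, 419, 11, 30, 77], [113, 425, 27, 20, 135], [117, 437, 35, 43, 217], [81, 458, 25, 22, 154]]
0 [[332.0, 326.0], [290.0, 380.0]]
0.06 [[332.0, 324.0], [290.0, 378.0]]
0.1 [[332.0, 323.0], [290.0, 377.0]]
0.3 [[331.0, 315.0], [287.0, 369.0]]
```

View pics/c7.png

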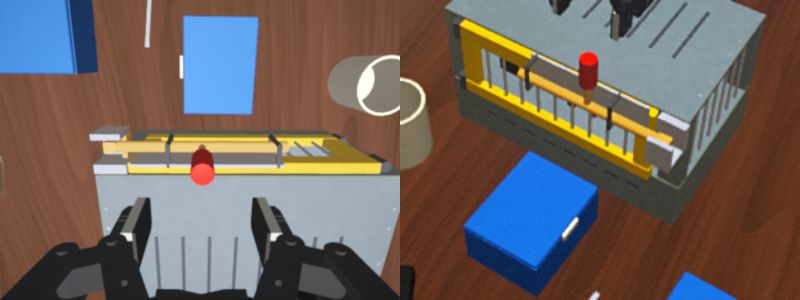

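```bash
python3 - <<'E'
from h import *
a=env.capture("wrist");z=[0.5554,0.0965,-0.157]
def W(c):
    c=np.array(c,float);R=np.array([[np.cos(z[2]),-np.sin(z[2])],[np.sin(z[2]),np.cos(z[2])]])
    return np.r_[R@c[:2]+z[:2],c[2]]
for A in(0,.06,.12,.2,.3): print(A,proj(a,[W([.05-.1*np.cos(A)-.003*-np.sin(A),y,.0635+.1*np.sin(A)+.003]) for y in(-.065,.065)]).round(1).tolist())
print("hinge",proj(a,[W([.05,y,.0665]) for y in(-.065,.065)]).round(1).tolist())
im=a["pixels"].astype(int);m=((im[...,2]>150)&(im[...,0]<110)); m[:, :240]=0; m[200:]=0
for y in(60,100,150): 
    x=np.nonzero(m[y])[0]; print(y,x.min(),x.max())
E
python3 -m creep '{"offset":[[0,-0.001,-0.02],[0,-0.001,-0.04],[0,-0.001,-0.06],[0,-0.001,-0.07],[0,-0.001,-0.08],[0,-0.001,-0.08]],"twist":[0,0,0,0,0,0]}'
```

```text
0 [[292.7, 184.2], [292.6, 27.4]]
0.06 [[292.7, 185.5], [292.5, 26.1]]
0.12 [[293.0, 186.7], [292.9, 24.9]]
0.2 [[294.2, 188.5], [294.2, 23.2]]
0.3 [[296.7, 190.8], [297.1, 21.0]]
hinge [[402.0, 186.4], [414.2, 30.3]]
60 294 412
100 295 409
150 294 406
t: 12.75
eef_pos: [0.5206, 0.0229, 0.1849]
orientation: [-0.465, 0.534, -0.533, 0.464]
ft_force: [-0.9, -1.3, -0.6]
finger_gap: 0.06
```

The lid is shut: its edge spans 157 px, against 156.8 expected for 0 rad. The knob lies on the model at (325,278). Now I close on the knob.

```bash
python3 -m creep '{"offset":[[0,0,0],[0,0,0],[0,0,0],[0,0,0],[0,0,0],[0,0,0],[0,0,0],[0,0,0]],"twist":[0,0,0,0,0,0,0,0]}' 0 50
```

```text
t: 13.42
eef_pos: [0.5217, 0.0226, 0.1871]
orientation: [0.464, -0.533, 0.534, -0.464]
ft_force: [-0.7, 0.6, 5.8]
finger_gap: 0.0185
```

```bash
python3 -m creep '{"offset":[[0,0,0.003],[0,0,0.006],[0,0,0.009],[0,0,0.012],[0,0,0.014],[0,0,0.014],[0,0,0.014]],"twist":[0,0,0,0,0,0,0]}'
python3 - <<'E'
from h import *
a=env.capture("wrist");b=env.capture("side");s=env.state();print(s["ft_force"],s["finger_gap"])
for n,p in(("wrist",a),("side",b)):
    im=p["pixels"].astype(int);red=((im[...,0]>90)&(im[...,1]<50)&(im[...,2]<60)).astype(np.uint8)
    N,l,st,c=cv2.connectedComponentsWithStats(red); print(n,[(st[i].tolist()) for i in range(1,N) if st[i][4]>60])
print(proj(b,[[.521,.023,.258],[.521,.023,.218],[.521,.023,.272],[.521,.023,.232]]).round().tolist())
g=np.hstack([cv2.resize(a["pixels"][160:480,160:480],(400,400)),cv2.resize(b["pixels"][180:300,260:380],(400,400),interpolation=cv2.INTER_CUBIC)]);save("c8.png",g)
E
```

```text
t: 14.0
eef_pos: [0.5212, 0.0226, 0.2003]
orientation: [0.464, -0.533, 0.534, -0.464]
ft_force: [1.5, 0.8, -1.4]
finger_gap: 0.0187
[ 1.11957817  0.19776559 -0.71172381] 0.018663449146832944
wrist [[292, 301, 61, 78, 2774]]
side [[279, 107, 15, 32, 268], [320, 229, 9, 26, 187], [619, 284, 10, 24, 67], [503, 317, 18, 14, 66], [130, 388, 18, 34, 118], [443, 388, 13, 25, 73], [481, 404, 12, 28, 85], [123, 412, 27, 28, 94], [308, 443, 17, 22, 102], [130, 444, 19, 18, 72], [207, 457, 19, 23, 86], [80, 459, 27, 21, 158]]
[[325.0, 239.0], [325.0, 256.0], [325.0, 233.0], [325.0, 250.0]]
```

View pics/c8.png

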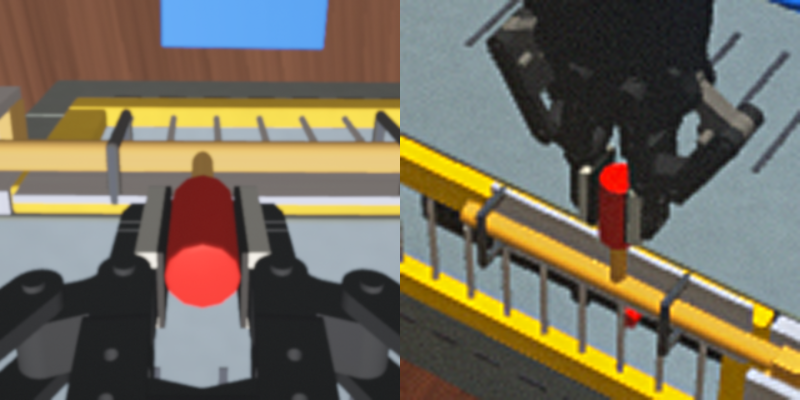

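The knob is held upright between the pads and is lifted about 14 mm (its top rose 6 px in the side view, and the tool carries about 1.4 N). Next I draw the bolt along the gate.

```bash
python3 -m creep '{"offset":[[0.005,-0.001,0],[0.01,-0.001,0],[0.015,-0.002,0],[0.02,-0.003,0],[0.025,-0.003,0],[0.03,-0.004,0],[0.035,-0.005,0],[0.039,-0.005,0],[0.042,-0.006,0],[0.044,-0.006,0],[0.044,-0.006,0],[0.044,-0.006,0]],"twist":[0,0,0,0,0,0,0,0,0,0,0,0]}'
python3 - <<'E'
from h import *
b=env.capture("side");s=env.state();print(s["ft_force"],s["finger_gap"],s["eef_pos"])
im=b["pixels"].astype(int);red=((im[...,0]>90)&(im[...,1]<50)&(im[...,2]<60)).astype(np.uint8)[200:280,270:350]
N,l,st,c=cv2.connectedComponentsWithStats(red); print([(st[i].tolist()) for i in range(1,N) if st[i][4]>30])
print(proj(b,[[.521,.023,.272],[.521,.023,.232],[.565,.017,.272],[.565,.017,.232]]).round().tolist())
E
```

```text
t: 15.1
eef_pos: [0.5653, 0.0164, 0.2002]
orientation: [0.464, -0.533, 0.534, -0.464]
ft_force: [1.4, -2.7, -2.0]
finger_gap: 0.0187
[ 0.52103507 -2.43602517 -2.43259326] 0.018601018695093317 [0.5652259  0.01640961 0.20024525]
[[26, 18, 9, 26, 175]]
[[325.0, 233.0], [325.0, 250.0], [301.0, 222.0], [302.0, 240.0]]
```

The bolt is drawn about 44 mm; the knob is at (300,231) in the side view, as predicted. Next I swing the gate along the arc about its hinge, turning the tool with it.

```bash
python3 -m creep '{"offset":[[0.002,0.007,0],[0.0045,0.014,0],[0.007,0.021,0],[0.0105,0.0275,0],[0.014,0.034,0],[0.0175,0.0405,0],[0.0215,0.0465,0],[0.026,0.0525,0],[0.0305,0.058,0],[0.0305,0.058,0],[0.0305,0.058,0],[0.0305,0.058,0]],"twist":[-0.05,-0.1,-0.15,-0.2,-0.25,-0.3,-0.35,-0.4,-0.45,-0.45,-0.45,-0.45]}'
python3 - <<'E'
from h import *
a=env.capture("wrist");b=env.capture("side");s=env.state();print(s["ft_force"],s["moment"],s["finger_gap"],s["eef_pos"])
e=s["eef_pos"]
q=np.array([.572,-.0104,-1.709]);ex=np.array([np.cos(q[2]),np.sin(q[2])]);ey=np.array([-ex[1],ex[0]])
H=q[:2]-.008*ex+.135*ey
for th in(.35,.45,.55):
    u=ey*-1; c,t=np.cos(th),np.sin(th); u=np.array([c*u[0]+t*u[1],-t*u[0]+c*u[1]])
    print(th,"stile",proj(b,np.r_[H+.254*u,.2])[0].round(),proj(a,np.r_[H+.254*u,.2])[0].round())
for n,p in(("side",b),("wrist",a)):
    im=p["pixels"];hsv=cv2.cvtColor(im,cv2.COLOR_RGB2HSV);m=cv2.inRange(hsv,(22,150,60),(32,255,255));ys,xs=np.nonzero(m);print(n,len(xs),xs.min(),xs.max(),ys.min(),ys.max())
    print([(round(r["score"],2),r["pixel"]) for r in env.cut_out(p,"gate")])
g=np.hstack([cv2.resize(a["pixels"],(400,300)),cv2.resize(b["pixels"][170:400,200:506],(400,300))]);save("c9.png",g)
E
```

```text
t: 16.15
eef_pos: [0.595, 0.0742, 0.2]
orientation: [-0.334, 0.623, -0.623, 0.334]
ft_force: [-2.5, -1.9, -2.1]
finger_gap: 0.0185
[-3.22891483 -3.11699838 -2.06490331] [-0.56570382  0.58982179  0.00675547] 0.01900400474847028 [0.59517117 0.07412012 0.20013831]
0.35 stile [328. 305.] [114. 362.]
0.45 stile [314. 313.] [103. 318.]
0.55 stile [299. 319.] [ 97. 270.]
side 1406 156 514 4 355
[(0.82, [292.6, 284.8])]
wrist 16890 84 611 239 333
[(0.59, [295.6, 333.5])]
```

View pics/c9.png

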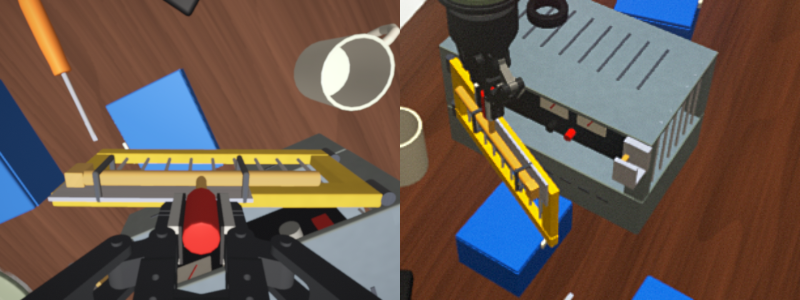

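The gate is open and its stile, at about (315,312) in the side view, matches 0.45 rad (314,313). The lid is shut below it and the knob is held, with a spring load of about 4.5 N. I'll settle for a moment and hand in.

```bash
python3 -m creep '{"offset":[[0,0,0],[0,0,0],[0,0,0],[0,0,0],[0,0,0],[0,0,0]],"twist":[0,0,0,0,0,0]}'
python3 - <<'E'
from h import *
b=env.capture("side")
print([(round(r["score"],2),r["pixel"]) for r in env.cut_out(b,"gate")]); s=env.state();print(s["eef_pos"],s["ft_force"],s["finger_gap"],abs(s["joint_vel"]).max())
print(env.hand_in())
E
```

```text
t: 16.85
eef_pos: [0.5956, 0.0745, 0.2002]
orientation: [0.333, -0.624, 0.624, -0.333]
ft_force: [-4.0, -4.2, -2.5]
finger_gap: 0.0186
[(0.77, [294.6, 284.5])]
[0.59564953 0.07453418 0.20018522] [-2.78841344 -2.86199152 -2.51034186] 0.018956901870201003 0.0019526065220573032
the job is handed in; nothing more can be done
None
```

The job is handed in at about t = 17 s. The fuse-box lid is shut and the bolt is drawn about 44 mm. The gate is held about 0.45 rad (26°) open, with the fingers still gripping the bolt knob.

**Last checks:**
- **Gate:** its stile in the side picture was within about 2 px of the 0.45 rad model. The arm was still before hand-in (joint speeds under 0.002 rad/s), with the fingers 18.6 to 19 mm apart on the knob.
- **Spring load:** the tool carried about 4 to 6 N horizontally, against about 4.5 N expected.
- **Lid:** it took about 20 N on the rim, and its edge in the wrist picture matched a shut lid within 1 px. It still looked shut in the last picture, below the gate.
- **Bystanders:** nothing in the pictures suggested the mug, microphone, screwdriver or tape roll had moved, but I did not measure their positions.

**What went wrong or disagreed:**
- **Lid misses:** my first two attempts passed over the lid without moving it. The real fingertips sit about 38 to 40 mm above the reported TCP. Pictures showed this, and the lid contact confirmed it; I corrected for it from then on.
- **Knob gap:** the grip read about 18.6 mm on a 20 mm knob. I put this down to pad compliance.

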